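Shut and lock the market stall's cash box

ROBOT

A 7-joint arm with a two-finger parallel gripper is mounted at the origin on the work surface. World frame = base frame: x ahead of the robot, y to its left, z up, the work surface at z = 0. Lengths are in m, angles in rad, forces in N, time in s.
With the tool pointing down it reaches from about 0.425 to 0.925 m from the base axis. Payload 6.8 kg.
Tool frame: the origin (TCP) lies at the very end of the fingers, on their centre line; the grasp point (between the pads) lies 19 mm behind it; z points along the fingers, y is the line along which they close (so a half turn about z gives the same grasp; the last joint's range is limited). The gripper opens to 88 mm and grips with 3 to 60 N. Pads are 20 mm wide; open, the fingers measure 115 mm over their backs; the gripper's body (75 mm by 178 mm) begins 61 mm behind the grasp point.
Start: joints at [-1.298, 0.477, 0.022, 1.555, -0.011, 1.109, -0.083], TCP at [0.251, 0.627, 0.223] pointing down, gripper open.
Joint ranges: [-2.96, 2.96], [-0.34, 2.1], [-1.41, 1.46], [0.24, 2.44], [-1.37, 4.51], [0.17, 1.92], [-2.96, 2.96]. Speed limits (rad/s): [2.39, 2.39, 3.14, 3.14, 3.14, 3.14, 3.14].

INTERFACE

Orientations are given as a 3x3 rotation matrix whose columns are the frame's x, y, z axes.
In Python, from station import * gives the robot as it stands.
- The arm moves only by the shell command python3 -m pendant 'ROWS' [FORCE]. ROWS is JSON, a list of rows, each a list of 7 numbers: the turn, a rotation vector about the tool's x, y, z in rad, then the shift along the tool's x, y, z in cm, then the closure in counts, from 0 (fully open) to 255 (shut). In form: [[rx, ry, rz, tx, ty, tz, hand], ...]. A call has exactly 8 rows; each row is the pose to reach, as a shift and turn from the pose commanded when the call began, along the tool's axes at that moment; what a row does not reach only later rows make up. A row lasts 1/10 s, in which the tool goes at most 50 mm and 8.59 degrees, less where a joint would pass 70% of its speed; a pose out of reach is approached as far as the arm can. A call with a gripper value outside its range is refused whole. The fingers move at their own pace and stop on an object; FORCE is the grip in N (left out, the last holds). Time passes only in rows, so rows that repeat a pose let the fingers close, or fill a call up. It gives the time, the measured TCP pose, the force, the opening and the grip force at its end, in the units of the state.
- read_state(): the state, without advancing time (a new reading comes with each control period).
- grab_frame(name): name is "side" or "top"; returns the picture (480x640x3 uint8, red, green, blue); there is no depth.
- calibration(name): a dict with "fx", "fy", "cx", "cy" (pixels), "xyz" and "attitude" of the camera in the world. Camera axes: x right, y down, z forward; pixel columns grow to the right and rows downward; lengths in m; the calibration is good to about 2 mm. A picture is of the moment at which its call begins. calibration takes no time and is no camera call.
- hand_in(): hands the job in; it is judged then, once.
The state is a dict: "time": time; "qpos": joint angles; "qd": joint speeds; "joint_torque": joint torques, N m; "ee_pos": TCP position; "orientation": TCP orientation; "wrist_force": force on the tool from outside, world axes, zero at the start; "ft_torque": the same for the moment, N m; "finger_gap": finger opening in m; "finger_force": force on a finger pad.
Only numpy, scipy, OpenCV 4.12 (cv2) and the standard library are available. Lean on these libraries where they do the work, as an engineer would, in place of code of your own. Each camera call takes 0.05 s, during which the arm holds its last target. There are 200 camera calls.

TASK

Lock up the stall's cash box using fingertips only: push its open lid down until it is fully shut, then key in the code by pressing the blue key, then the yellow key, then the red key, each fully home (keys stay down once pressed). Do not press any key while the lid is up or out of turn, never press the green key, do not raise the lid further, and leave the mug, jar and vase where they stand.

Things in the scene. Friction and masses are not known exactly. Their poses are not given: they have to be found in the camera images.
- cashbox: grey steel cash box fixed to the table, 160 (x) x 240 (y) x 80 mm high, open-topped under its lid. Origin on the table under its centre, z up; its front is -x, towards the robot, turned up to 0.3 rad. From x = -80 to -140 mm a ledge 74 mm high carries four coloured keys in a row at x = -110, y = -75, -25, 25, 75 mm; which colour is where changes
- lid (a joint): angle of the dark steel lid, rad: 0 = shut; starts 0.5 to 0.9. Stiff hinge along the box's far rim (box x = 80, z = 80 mm); the lid stays where it is left. Plate 164 mm from hinge to front edge, 246 mm wide, 8 mm thick, no handle; its top is 88 mm above the table when shut. Pushed straight down 85 mm in front of the hinge, it closes with 2 to 6 N
- lid_front (a point): middle of the lid's front (free) edge, on its upper (outer) face; moves with the lid
- lid_hinge (a point): middle of the lid's hinge line, 80 mm above the table
- key_blue (a joint): how far the blue lock key is pressed, m: 0 = up, 0.007 = fully down on its stop. About 4 N moves it; it has no spring and stays as far down as it was pushed
- key_blue_top (a point): centre of the top face of the blue square key (26 x 26 mm, in a flat black 36 mm surround), its axes parallel to the box's; top face 96 mm above the table when up, 89 mm when down; keys are 50 mm apart centre to centre
- key_yellow (a joint): how far the yellow lock key is pressed, m: 0 = up, 0.007 = fully down on its stop. About 4 N moves it; it has no spring and stays as far down as it was pushed
- key_yellow_top (a point): centre of the top face of the yellow square key (26 x 26 mm, in a flat black 36 mm surround), its axes parallel to the box's; top face 96 mm above the table when up, 89 mm when down; keys are 50 mm apart centre to centre
- key_red (a joint): how far the red lock key is pressed, m: 0 = up, 0.007 = fully down on its stop. About 4 N moves it; it has no spring and stays as far down as it was pushed
- key_red_top (a point): centre of the top face of the red square key (26 x 26 mm, in a flat black 36 mm surround), its axes parallel to the box's; top face 96 mm above the table when up, 89 mm when down; keys are 50 mm apart centre to centre
- key_green (a joint): how far the green lock key is pressed, m: 0 = up, 0.007 = fully down on its stop. About 4 N moves it; it has no spring and stays as far down as it was pushed
- key_green_top (a point): centre of the top face of the green square key (26 x 26 mm, in a flat black 36 mm surround), its axes parallel to the box's; top face 96 mm above the table when up, 89 mm when down; keys are 50 mm apart centre to centre; this key is not part of the code and stays up
- mug: white mug, 76 mm across, 85 mm high with a side handle, loose on the table beside the box; origin under its centre. Bystander
- jar: amber glass jar with orange cap, 64 mm across, 90 mm high, loose beside the box; origin under its centre. Bystander
- vase: small brass vase, 60 mm across, 105 mm high, loose beside the box; origin under its centre. Bystander

How it is judged:
By the outcome, as a careful person would: the job done as asked, in the order asked, and still so for the second after the job is handed in, with the robot touching nothing.
It also fails if it takes over 51 s, if anything falls off the work surface, if the arm or the gripper's body presses on something with over 40 N, if the wrist force passes 120 N, or if a joint passes its speed limit or range.

## Working session

There is one attempt and no reset: what is moved stays moved. The work goes in short steps, Python scripts to look and compute and a shell command to move; the robot and the scene stay as the last step left them, time stands still between calls to the robot, and variables do not carry over. Pictures are saved under pics/ and viewed, at most 10 in all, crops included, and the job is handed in when it is done.

```bash
mkdir -p pics; python3 - <<'E'
from station import *
import cv2
for n in("top","side"):
    cv2.imwrite(f"pics/{n}0.png",cv2.cvtColor(grab_frame(n),cv2.COLOR_RGB2BGR)); print(calibration(n))
s=read_state();print(s["time"],s["ee_pos"],s["orientation"],s["wrist_force"])
E
```

```text
{'fx': 463.28524631289145, 'fy': 463.28524631289145, 'cx': 321.5365681216405, 'cy': 238.79828471659178, 'xyz': array([0.51817488, 0.02635204, 0.88721004]), 'attitude': array([[ 0.00888864, -0.99387634,  0.11014001],
       [-0.99979586, -0.00683451,  0.01901367],
       [-0.01814449, -0.11028653, -0.9937342 ]])}
{'fx': 483.6777811391208, 'fy': 483.6777811391208, 'cx': 332.44538969708356, 'cy': 237.37246893517718, 'xyz': array([ 0.13067264, -0.42318777,  0.55787917]), 'attitude': array([[ 0.6924564 , -0.41852064,  0.58766028],
       [-0.72140432, -0.39157058,  0.57118148],
       [-0.00894076, -0.81945894, -0.57306816]])}
0.1 [0.25071513 0.62614303 0.22178963] [[-9.28377620e-01  3.71637957e-01 -4.72356232e-04]
 [ 3.71638230e-01  9.28376317e-01 -1.56207753e-03]
 [-1.42002963e-04 -1.62574346e-03 -9.99998668e-01]] [ 1.52105293 -0.57218285 -1.15108961]
```

View pics/top0.png

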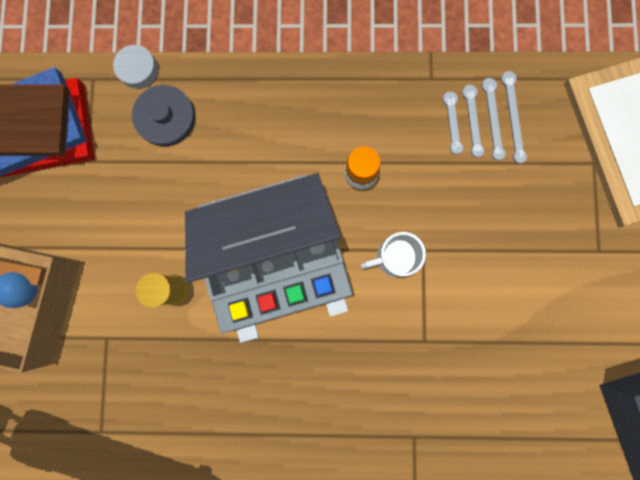

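View pics/side0.png

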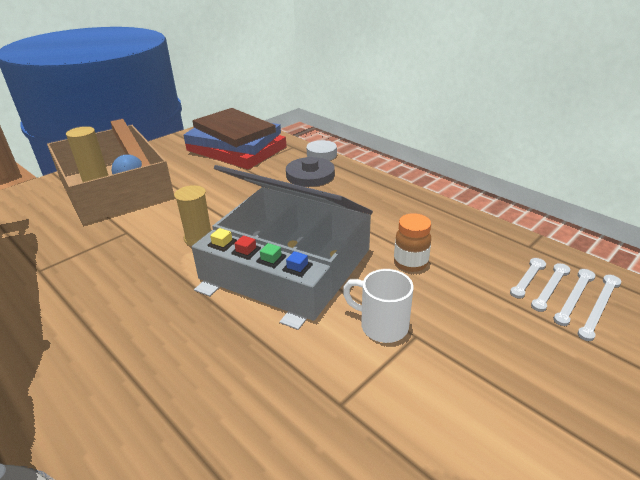

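```bash
cat > h.py <<'E'
from station import *
import cv2, numpy as np
def ray(n,u,v):
    c=calibration(n); return c["xyz"],c["attitude"]@np.array([(u-c["cx"])/c["fx"],(v-c["cy"])/c["fy"],1])
def at(n,u,v,z):
    o,d=ray(n,u,v); return o+d*(z-o[2])/d[2]
def proj(n,p):
    c=calibration(n); q=c["attitude"].T@(np.array(p)-c["xyz"]); return np.array([c["fx"]*q[0]/q[2]+c["cx"],c["fy"]*q[1]/q[2]+c["cy"]])
H={"yellow":(22,38),"red":(-6,6),"green":(50,85),"blue":(100,125)}
def keys(n,img,box,z=0.096):
    x0,y0,x1,y1=box; h=cv2.cvtColor(img[y0:y1,x0:x1],cv2.COLOR_RGB2HSV).astype(int); out={}
    for k,(a,b) in H.items():
        hh=h[...,0]; hh=np.where((hh>170),hh-180,hh)
        m=((hh>=a)&(hh<=b)&(h[...,1]>150)&(h[...,2]>90)).astype(np.uint8)
        _,_,st,ce=cv2.connectedComponentsWithStats(m); i=1+np.argmax(st[1:,4])
        u,v=ce[i]+[x0,y0]; out[k]=(u,v,st[i,4],at(n,u,v,z))
    return out
E
python3 - <<'E'
from h import *
R={}
for n,b in(("top",(210,265,350,335)),("side",(190,215,325,285))):
    img=cv2.cvtColor(cv2.imread(f"pics/{n}0.png"),cv2.COLOR_BGR2RGB)
    R[n]=keys(n,img,b)
    for k,v in R[n].items(): print(n,k,np.round(v[0:2],1),v[2],np.round(v[3],4))
names=["yellow","red","green","blue"]; P=np.array([R["top"][k][3][:2] for k in names])
ly=np.array([75,25,-25,-75])/1e3
# fit yaw & origin
from scipy.optimize import least_squares
f=lambda p:(p[:2]+np.stack([-.110*np.cos(p[2])-ly*np.sin(p[2]),-.110*np.sin(p[2])+ly*np.cos(p[2])],1)-P).ravel()
r=least_squares(f,[.6,.1,0]);print(r.x,np.round(f(r.x)*1e3,1))
x,y,t=r.x;c,s=np.cos(t),np.sin(t);W=lambda a,b,z:np.array([x+c*a-s*b,y+s*a+c*b,z])
np.save("box.npy",r.x)
for th in(.5,.6,.7,.8,.9):
    # upper face front edge
    a=.08-.164*np.cos(th)+.008*np.sin(th)*1; z=.08+.164*np.sin(th)+.008*np.cos(th)
    print(th,[np.round(proj(n,W(a,b,z))).tolist() for n in("top","side") for b in(.123,-.123)], np.round(W(a,0,z),3))
print("hinge",[np.round(proj(n,W(.08,b,.088))).tolist() for n in("top","side") for b in(.123,-.123)])
for k,u,v,z in(("mug",404,254,.085),("jar",365,163,.09),("vase",153,290,.105)): print(k,at("top",u,v,z))
a=cv2.imread("pics/side0.png")[150:340,170:430];cv2.imwrite("pics/c1.png",cv2.resize(a,None,fx=3,fy=3,interpolation=cv2.INTER_CUBIC))
E
```

```text
top yellow [238.6 310. ] 275 [0.4834 0.1811 0.096 ]
top red [266.5 301.9] 253 [0.4975 0.1339 0.096 ]
top green [294.6 293.7] 246 [0.5118 0.0864 0.096 ]
top blue [322.7 285.4] 256 [0.5261 0.0387 0.096 ]Traceback (most recent call last):
  File "<stdin>", line 5, in <module>
  File "h.py", line 15, in keys
    _,_,st,ce=cv2.connectedComponentsWithStats(m); i=1+np.argmax(st[1:,4])
                                                       ~~~~~~~~~^^^^^^^^^^
    return _wrapfunc(a, 'argmax', axis=axis, out=out, **kwds)
    return bound(*args, **kwds)
ValueError: attempt to get argmax of an empty sequence
```

```bash
python3 - <<'E'
from h import *
img=cv2.cvtColor(cv2.imread("pics/top0.png"),cv2.COLOR_BGR2RGB)
R=keys("top",img,(210,265,350,335))
names=["yellow","red","green","blue"]; P=np.array([R[k][3][:2] for k in names])
ly=np.array([75,25,-25,-75])/1e3
from scipy.optimize import least_squares
f=lambda p:(p[:2]+np.stack([-.110*np.cos(p[2])-ly*np.sin(p[2]),-.110*np.sin(p[2])+ly*np.cos(p[2])],1)-P).ravel()
r=least_squares(f,[.6,.1,0]);print(r.x,np.round(f(r.x)*1e3,1))
x,y,t=r.x;c,s=np.cos(t),np.sin(t);W=lambda a,b,z:np.array([x+c*a-s*b,y+s*a+c*b,z])
np.save("box.npy",r.x)
print("keys side",[np.round(proj("side",R[k][3])).tolist() for k in names])
for th in(.5,.6,.7,.8,.9):
    a=.08-.164*np.cos(th)+.008*np.sin(th); z=.08+.164*np.sin(th)+.008*np.cos(th)
    print(th,[np.round(proj(n,W(a,b,z))).tolist() for n in("top","side") for b in(.123,-.123)], np.round(W(a,0,z),3))
print("hinge",[np.round(proj(n,W(.08,b,.088))).tolist() for n in("top","side") for b in(.123,-.123)])
for k,u,v,z in(("mug",404,254,.085),("jar",365,163,.09),("vase",153,290,.105)): print(k,at("top",u,v,z))
a=cv2.imread("pics/side0.png")[150:340,170:430];cv2.imwrite("pics/c1.png",cv2.resize(a,None,fx=3,fy=3,interpolation=cv2.INTER_CUBIC))
E
```

```text
[0.61004013 0.14166697 0.29169872] [-0.3  0.8  0.   0.1  0.1 -0.4  0.1 -0.5]
keys side [[221.0, 234.0], [245.0, 242.0], [271.0, 249.0], [297.0, 258.0]]
0.5 [[191.0, 290.0], [343.0, 245.0], [211.0, 179.0], [339.0, 212.0]] [0.552 0.124 0.166]
0.6 [[187.0, 284.0], [341.0, 239.0], [213.0, 169.0], [342.0, 202.0]] [0.561 0.127 0.179]
0.7 [[183.0, 277.0], [340.0, 231.0], [216.0, 160.0], [345.0, 192.0]] [0.571 0.13  0.192]
0.8 [[178.0, 269.0], [338.0, 223.0], [219.0, 152.0], [348.0, 182.0]] [0.583 0.133 0.203]
0.9 [[174.0, 260.0], [335.0, 214.0], [223.0, 143.0], [352.0, 172.0]] [0.595 0.137 0.213]
hinge [[185.0, 213.0], [319.0, 174.0], [261.0, 183.0], [373.0, 212.0]]
mug [ 0.58160095 -0.10126246  0.085     ]
jar [ 0.74132235 -0.03373255  0.09      ]
vase [0.51587712 0.32533531 0.105     ]
```

View pics/c1.png

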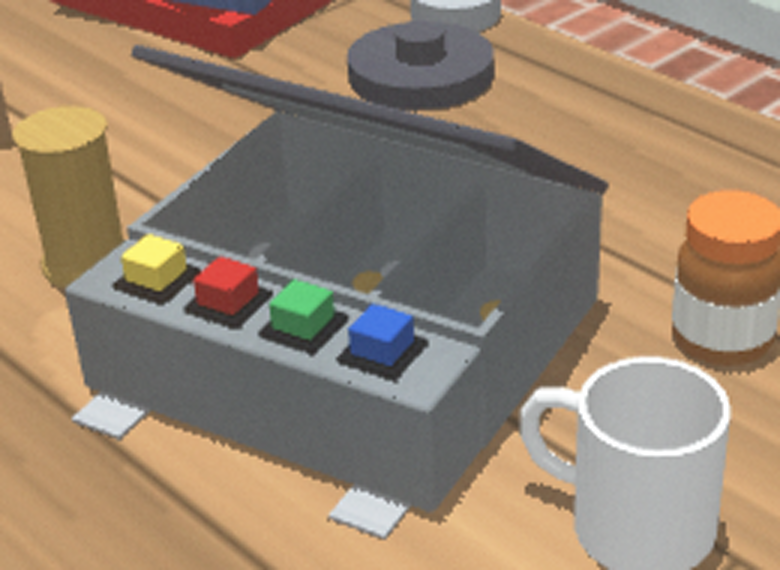

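```bash
cat > go.py <<'E'
from h import *
import sys
from scipy.spatial.transform import Rotation as Ro
# target in box frame (m): a b z
a,b,z=map(float,sys.argv[1:4]); x,y,t=np.load("box.npy"); c,s=np.cos(t),np.sin(t)
p=np.array([x+c*a-s*b,y+s*a+c*b,z]); R=np.array([[-c,-s,0],[-s,c,0],[0,0,-1]])
S=read_state(); O=S["orientation"]
print("t",S["time"],"pos",np.round(S["ee_pos"],4),"F",np.round(S["wrist_force"],1),"gap",S["finger_gap"])
print("turn",np.round(Ro.from_matrix(O.T@R).as_rotvec(),4),"shift cm",np.round(100*O.T@(p-S["ee_pos"]),2),"world",p)
d=p-S["ee_pos"];q=np.array([c*d[0]+s*d[1],-s*d[0]+c*d[1]]);print("box delta mm",np.round(1e3*q,1),round(1e3*d[2],1))
E
python3 go.py -0.03 0 0.26
```

```text
t 0.1 pos [0.2507 0.6261 0.2218] F [ 1.5 -0.6 -1.2] gap 0.08768103395726731
turn [-1.600e-03 -4.000e-04 -6.725e-01] shift cm [-49.02 -33.5   -3.76] world [0.58130743 0.13303958 0.26      ]
box delta mm [ 174.8 -567.3] 38.2
```

```bash
python3 -m pendant '[[0,0,-0.1,-3,-2,-2,255],[0,0,-0.2,-7,-4.8,-3.8,255],[0,0,-0.3,-11,-7.5,-3.8,255],[0,0,-0.4,-15,-10.3,-3.8,255],[0,0,-0.5,-19,-13,-3.8,255],[0,0,-0.6,-23,-15.8,-3.8,255],[0,0,-0.6725,-27,-18.5,-3.8,255],[0,0,-0.6725,-30,-20.5,-3.8,255]]' 20; python3 go.py -0.03 0 0.26
```

```text
time: 0.9
ee_pos: [0.4547, 0.3213, 0.2605]
orientation: [[-0.958, -0.287, 0.0], [-0.287, 0.958, -0.001], [0.0, -0.001, -1.0]]
wrist_force: [0.3, -0.1, 0.5]
finger_gap: 0.0272
finger_force: 0.0
t 0.9 pos [0.4547 0.3213 0.2605] F [ 0.3 -0.1  0.5] gap 0.0272337392753222
turn [-0.001  -0.0002 -0.0008] shift cm [ -6.72 -21.67   0.07] world [0.58130743 0.13303958 0.26      ]
box delta mm [  67.1 -216.7] -0.5
```

```bash
python3 -m pendant '[[0,0,0,-1,-3.5,0,255],[0,0,0,-2.2,-7.2,0,255],[0,0,0,-3.4,-11,0,255],[0,0,0,-4.6,-15,0,255],[0,0,0,-5.8,-19,0,255],[0,0,0,-6.7,-21.6,0,255],[0,0,0,-6.7,-21.6,0,255],[0,0,0,-6.7,-21.6,0,255]]'; python3 go.py -0.03 0 0.165
python3 - <<'E'
from h import *
cv2.imwrite("pics/s1.png",cv2.cvtColor(grab_frame("side"),cv2.COLOR_RGB2BGR))
E
```

```text
time: 1.7
ee_pos: [0.5792, 0.1371, 0.2602]
orientation: [[-0.958, -0.287, -0.001], [-0.287, 0.958, 0.0], [0.001, 0.0, -1.0]]
wrist_force: [-0.7, 0.6, 0.2]
finger_gap: 0.0007
finger_force: 0.0
t 1.7 pos [0.5792 0.1371 0.2602] F [-0.7  0.6  0.2] gap 0.0006807927041997319
turn [ 0.0003 -0.001  -0.0011] shift cm [-0.1  -0.45  9.52] world [0.58130743 0.13303958 0.165     ]
box delta mm [ 0.9 -4.5] -95.2
```

View pics/s1.png

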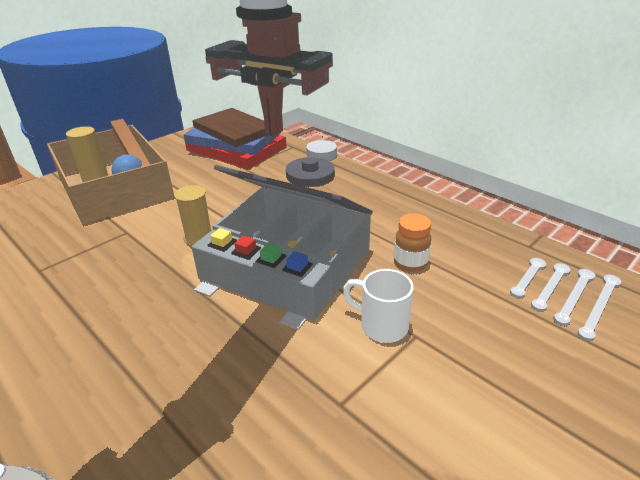

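The closed fingertips stand above the lid (tips at about (270,137)), the lid is untouched. I descend now.

```bash
python3 -m pendant '[[0,0,0,0,0,2.5,255],[0,0,0,0,0,5,255],[0,0,0,0,0,7,255],[0,0,0,0,0,8,255],[0,0,0,0,0,9,255],[0,0,0,0,0,10,255],[0,0,0,0,0,11,255],[0,0,0,0,0,12,255]]'; python3 go.py -0.03 0 0.088
```

```text
time: 2.55
ee_pos: [0.5797, 0.1374, 0.1404]
orientation: [[-0.958, -0.288, 0.001], [-0.288, 0.958, 0.0], [-0.001, 0.0, -1.0]]
wrist_force: [-0.1, -0.5, 0.9]
finger_gap: 0.0006
finger_force: 0.8
t 2.55 pos [0.5797 0.1374 0.1404] F [-0.1 -0.5  0.9] gap 0.0005624404608726516
turn [0.0001 0.0007 0.0001] shift cm [-0.03 -0.47  5.24] world [0.58130743 0.13303958 0.088     ]
box delta mm [ 0.3 -4.7] -52.4
```

```bash
python3 -m pendant '[[0,0,0,0,0,0.6,255],[0,0,0,0,0,1.2,255],[0,0,0,0,0,1.8,255],[0,0,0,0,0,2.4,255],[0,0,0,0,0,3,255],[0,0,0,0,0,3.6,255],[0,0,0,0,0,4.2,255],[0,0,0,0,0,4.8,255]]'; python3 go.py -0.03 0 0.088
```

```text
time: 3.35
ee_pos: [0.5793, 0.1372, 0.0921]
orientation: [[-0.958, -0.288, -0.0], [-0.288, 0.958, -0.0], [0.0, 0.0, -1.0]]
wrist_force: [-1.2, -0.9, 1.8]
finger_gap: 0.0004
finger_force: 0.7
t 3.35 pos [0.5793 0.1372 0.0921] F [-1.2 -0.9  1.8] gap 0.0004430997325744904
turn [ 0.     -0.0003  0.    ] shift cm [-0.07 -0.46  0.41] world [0.58130743 0.13303958 0.088     ]
box delta mm [ 0.7 -4.6] -4.1
```

```bash
python3 - <<'E'
from h import *
a=cv2.cvtColor(grab_frame("side"),cv2.COLOR_RGB2BGR)[130:340,170:430];cv2.imwrite("pics/s2.png",cv2.resize(a,None,fx=2.5,fy=2.5))
E
```

```text
(no output)
```

View pics/s2.png

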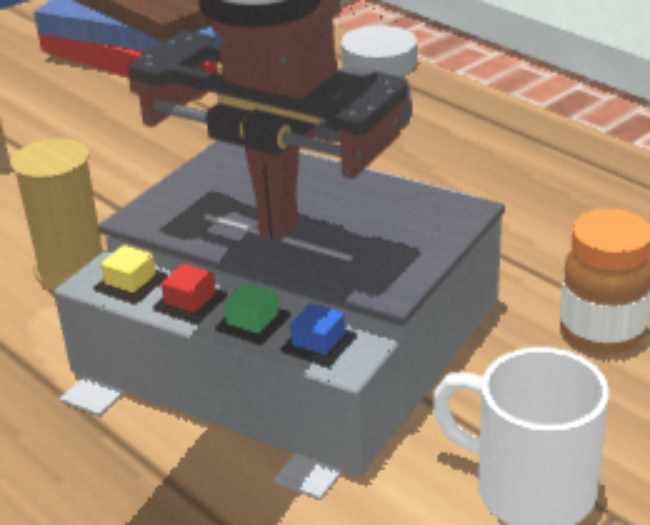

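The lid is almost flat, with the fingertip on it (about (275,240) in the crop). I press the last few mm slowly until the force rises.

```bash
python3 -m pendant '[[0,0,0,0,0,0.1,255],[0,0,0,0,0,0.2,255],[0,0,0,0,0,0.3,255],[0,0,0,0,0,0.4,255],[0,0,0,0,0,0.5,255],[0,0,0,0,0,0.6,255],[0,0,0,0,0,0.6,255],[0,0,0,0,0,0.6,255]]'; python3 go.py -0.03 0 0.088
```

```text
time: 4.2
ee_pos: [0.5796, 0.1373, 0.0883]
orientation: [[-0.958, -0.287, 0.0], [-0.287, 0.958, 0.001], [-0.0, 0.0, -1.0]]
wrist_force: [-5.1, -1.2, 14.1]
finger_gap: 0.0009
finger_force: 7.3
t 4.2 pos [0.5796 0.1373 0.0883] F [-5.1 -1.2 14.1] gap 0.0008707153451917137
turn [ 0.0004  0.0004 -0.0002] shift cm [-0.04 -0.46  0.03] world [0.58130743 0.13303958 0.088     ]
box delta mm [ 0.4 -4.6] -0.3
```

```bash
python3 -m pendant '[[0,0,0,0,0,0.2,255],[0,0,0,0,0,0.4,255],[0,0,0,0,0,0.4,255],[0,0,0,0,0,0.4,255],[0,0,0,0,0,0.4,255],[0,0,0,0,0,0.4,255],[0,0,0,0,0,0.4,255],[0,0,0,0,0,0.4,255]]'; python3 go.py -0.03 0 0.088
```

```text
time: 5.0
ee_pos: [0.5797, 0.1373, 0.0879]
orientation: [[-0.958, -0.287, 0.001], [-0.287, 0.958, 0.001], [-0.001, 0.001, -1.0]]
wrist_force: [-17.3, -3.9, 46.7]
finger_gap: 0.0005
finger_force: 22.9
t 5.0 pos [0.5797 0.1373 0.0879] F [-17.3  -3.9  46.7] gap 0.0004862600837752963
turn [ 0.0012  0.0009 -0.0007] shift cm [-0.03 -0.45 -0.01] world [0.58130743 0.13303958 0.088     ]
box delta mm [ 0.3 -4.5] 0.1
```

```bash
python3 -m pendant '[[0,0,0,0,0,-1,255],[0,0,0,0,0,-3,255],[0,0,0,0,0,-5,255],[0,0,0,0,0,-5,255],[0,0,0,0,0,-5,255],[0,0,0,0,0,-5,255],[0,0,0,0,0,-5,255],[0,0,0,0,0,-5,255]]'; python3 go.py -0.11 -0.075 0.12
python3 - <<'E'
from h import *
x,y,t=np.load("box.npy");c,s=np.cos(t),np.sin(t)
cv2.imwrite("pics/t3.png",cv2.cvtColor(grab_frame("top"),cv2.COLOR_RGB2BGR))
i=grab_frame("side");a=cv2.cvtColor(i,cv2.COLOR_RGB2BGR)[130:340,170:430];cv2.imwrite("pics/s3.png",cv2.resize(a,None,fx=2.5,fy=2.5))
for a,b in((-.084,.123),(-.084,-.123),(.08,-.123)):
  for z in(.088,.092): print(a,b,z,(proj("side",[x+c*a-s*b,y+s*a+c*b,z])-[170,130])*2.5)
E
```

```text
time: 5.8
ee_pos: [0.579, 0.1371, 0.1318]
orientation: [[-0.958, -0.288, -0.001], [-0.288, 0.958, -0.0], [0.001, -0.0, -1.0]]
wrist_force: [-0.1, -0.5, -0.8]
finger_gap: 0.0004
finger_force: 0.0
t 5.8 pos [0.579  0.1371 0.1318] F [-0.1 -0.5 -0.8] gap 0.000398958920073505
turn [-0.0001 -0.0014  0.    ] shift cm [ 7.9  -7.96  1.2 ] world [0.52625536 0.03820146 0.12      ]
box delta mm [-79.  -79.6] -11.8
-0.084 0.123 0.088 [ 97.69482442 233.3056795 ]
-0.084 0.123 0.092 [ 96.8191564  228.58542021]
-0.084 -0.123 0.088 [405.87541777 327.93348361]
-0.084 -0.123 0.092 [405.81808156 322.92244977]
0.08 -0.123 0.088 [507.99675825 204.90320434]
0.08 -0.123 0.092 [508.21227638 200.24949757]
```

View pics/s3.png

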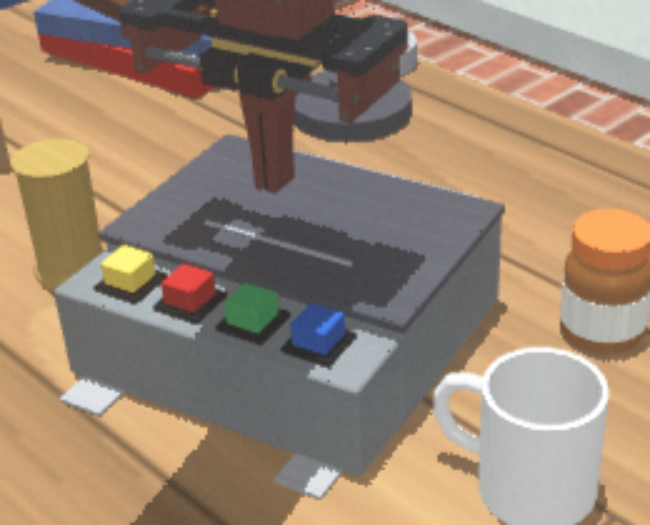

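The lid lies flat: its corners are at about (102,233), (404,328) and (503,205), matching the predicted shut positions. I go over the blue key next.

```bash
python3 -m pendant '[[0,0,0,2,-2,0,255],[0,0,0,4,-4,0,255],[0,0,0,6,-6,0,255],[0,0,0,7.9,-8,0,255],[0,0,0,7.9,-8,0,255],[0,0,0,7.9,-8,0.5,255],[0,0,0,7.9,-8,1,255],[0,0,0,7.9,-8,1.5,255]]'; python3 go.py -0.11 -0.075 0.096
python3 - <<'E'
from h import *
a=cv2.cvtColor(grab_frame("side"),cv2.COLOR_RGB2BGR)[130:340,170:430];cv2.imwrite("pics/s4.png",cv2.resize(a,None,fx=3,fy=2.8))
E
```

```text
time: 6.7
ee_pos: [0.5271, 0.0391, 0.117]
orientation: [[-0.957, -0.289, -0.0], [-0.289, 0.957, 0.0], [-0.0, 0.0, -1.0]]
wrist_force: [0.6, 0.5, 0.4]
finger_gap: 0.0006
finger_force: 0.0
t 6.7 pos [0.5271 0.0391 0.117 ] F [0.6 0.5 0.4] gap 0.0005930063661375076
turn [0.0004 0.     0.0017] shift cm [ 0.11 -0.06  2.1 ] world [0.52625536 0.03820146 0.096     ]
box delta mm [-1.1 -0.6] -21.0
```

View pics/s4.png

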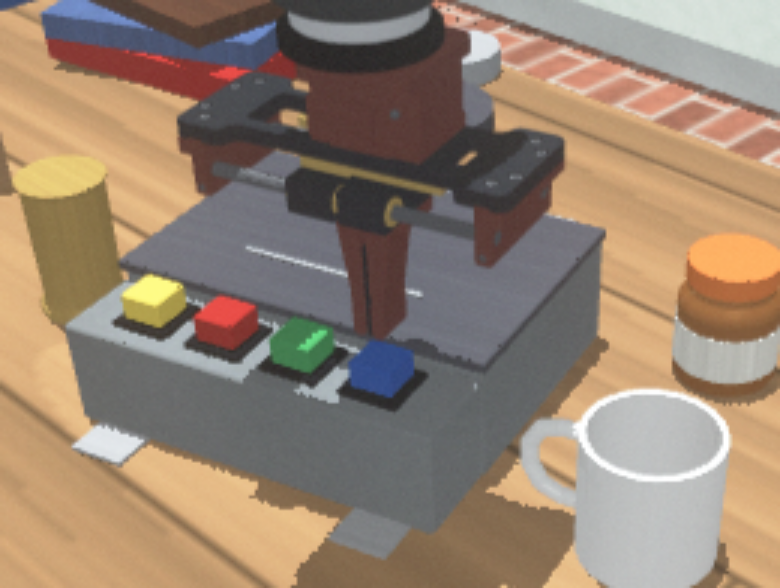

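The tip (about (375,330)) is above the blue key (382,360), clear of green and the lid. I press down.

```bash
python3 -m pendant '[[0,0,0,0.1,0,1,255],[0,0,0,0.1,0,1.7,255],[0,0,0,0.1,0,2,255],[0,0,0,0.1,0,2.3,255],[0,0,0,0.1,0,2.6,255],[0,0,0,0.1,0,2.9,255],[0,0,0,0.1,0,3.1,255],[0,0,0,0.1,0,3.1,255]]'; python3 go.py -0.11 -0.075 0.089
```

```text
time: 7.55
ee_pos: [0.5255, 0.0377, 0.0888]
orientation: [[-0.958, -0.287, -0.001], [-0.287, 0.958, 0.001], [0.001, 0.001, -1.0]]
wrist_force: [-11.1, 0.1, 27.0]
finger_gap: 0.0008
finger_force: 13.5
t 7.55 pos [0.5255 0.0377 0.0888] F [-11.1   0.1  27. ] gap 0.0007537928882428443
turn [ 0.0009 -0.0006 -0.0004] shift cm [-0.09  0.03 -0.02] world [0.52625536 0.03820146 0.089     ]
box delta mm [0.9 0.3] 0.2
```

```bash
python3 -m pendant '[[0,0,0,0,0,-1,255],[0,0,0,0,0,-3,255],[0,0,0,0,0,-5,255],[0,0,0,0,3.5,-5,255],[0,0,0,0,7.5,-5,255],[0,0,0,0,11.5,-5,255],[0,0,0,0,15,-5,255],[0,0,0,0,15,-5,255]]'; python3 -m pendant '[[0,0,0,0,0,0,255],[0,0,0,0,0,0.5,255],[0,0,0,0,0,1,255],[0,0,0,0,0,1.5,255],[0,0,0,0,0,1.5,255],[0,0,0,0,0,1.5,255],[0,0,0,0,0,1.5,255],[0,0,0,0,0,1.5,255]]';python3 go.py -0.11 0.075 0.096
python3 - <<'E'
from h import *
a=cv2.cvtColor(grab_frame("side"),cv2.COLOR_RGB2BGR)[130:340,170:430];cv2.imwrite("pics/s5.png",cv2.resize(a,None,fx=3,fy=2.8))
E
```

```text
time: 8.35
ee_pos: [0.4816, 0.187, 0.1368]
orientation: [[-0.955, -0.295, 0.001], [-0.295, 0.955, 0.003], [-0.002, 0.003, -1.0]]
wrist_force: [-1.2, -0.4, -0.3]
finger_gap: 0.0004
finger_force: 0.0
time: 9.15
ee_pos: [0.4829, 0.1813, 0.1218]
orientation: [[-0.958, -0.287, 0.0], [-0.287, 0.958, 0.0], [-0.0, 0.0, -1.0]]
wrist_force: [0.1, 0.4, 0.8]
finger_gap: 0.0007
finger_force: 0.0
t 9.15 pos [0.4829 0.1813 0.1218] F [0.1 0.4 0.8] gap 0.0006643645728294855
turn [ 0.0001  0.0004 -0.0002] shift cm [-0.04  0.05  2.58] world [0.48311842 0.18186497 0.096     ]
box delta mm [0.4 0.5] -25.8
```

View pics/s5.png

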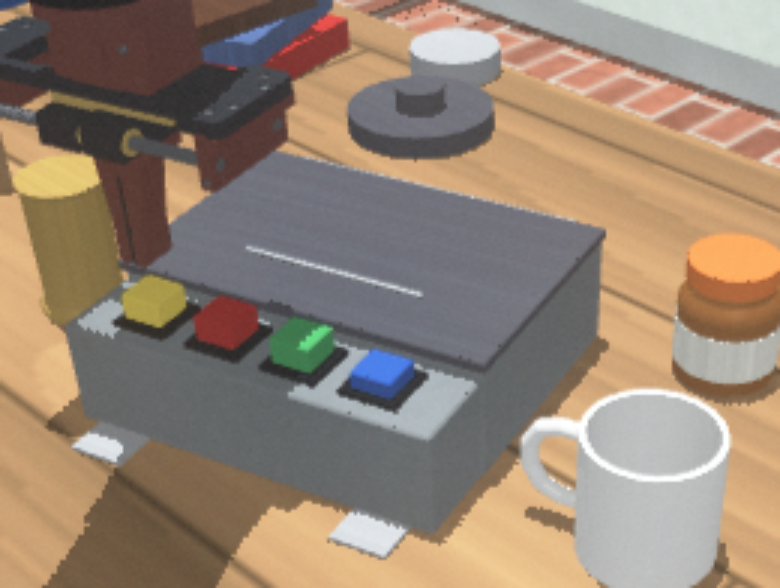

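Blue (382,370) is now sunk, the others are up and the lid is shut; the tip (148,260) is above yellow (154,295). I press yellow.

```bash
python3 -m pendant '[[0,0,0,0,0.05,1,255],[0,0,0,0,0.05,2,255],[0,0,0,0,0.05,2.4,255],[0,0,0,0,0.05,2.7,255],[0,0,0,0,0.05,3,255],[0,0,0,0,0.05,3.3,255],[0,0,0,0,0.05,3.6,255],[0,0,0,0,0.05,3.6,255]]'; python3 go.py -0.11 0.075 0.089
```

```text
time: 10.0
ee_pos: [0.4822, 0.1816, 0.0885]
orientation: [[-0.958, -0.287, -0.001], [-0.287, 0.958, 0.0], [0.001, 0.001, -1.0]]
wrist_force: [-14.5, -5.7, 37.4]
finger_gap: 0.0008
finger_force: 18.6
t 10.0 pos [0.4822 0.1816 0.0885] F [-14.5  -5.7  37.4] gap 0.0007619932271471872
turn [ 0.0006 -0.0012 -0.0006] shift cm [-0.1   0.   -0.05] world [0.48311842 0.18186497 0.089     ]
box delta mm [1. 0.] 0.5
```

Yellow is home. On to red (50 mm towards -y of the box).

```bash
python3 -m pendant '[[0,0,0,0,0,-1,255],[0,0,0,0,0,-3,255],[0,0,0,0,0,-4.5,255],[0,0,0,0,-2,-4.5,255],[0,0,0,0,-4,-4.5,255],[0,0,0,0,-5,-4.5,255],[0,0,0,0,-5,-3.5,255],[0,0,0,0,-5,-3,255]]'; python3 -m pendant '[[0,0,0,0,0,0,255],[0,0,0,0,0,0,255],[0,0,0,0,0,0,255],[0,0,0,0,0,0,255],[0,0,0,0,0,0,255],[0,0,0,0,0,0,255],[0,0,0,0,0,0,255],[0,0,0,0,0,0,255]]';python3 go.py -0.11 0.025 0.096
```

```text
time: 10.8
ee_pos: [0.4965, 0.1344, 0.1145]
orientation: [[-0.958, -0.288, -0.001], [-0.288, 0.958, 0.0], [0.001, 0.0, -1.0]]
wrist_force: [-1.4, -0.7, -1.2]
finger_gap: 0.0004
finger_force: 0.0
time: 11.6
ee_pos: [0.497, 0.1338, 0.1157]
orientation: [[-0.958, -0.287, 0.0], [-0.287, 0.958, 0.0], [-0.0, 0.0, -1.0]]
wrist_force: [0.6, 0.3, 0.2]
finger_gap: 0.0002
finger_force: 0.0
t 11.6 pos [0.497  0.1338 0.1157] F [0.6 0.3 0.2] gap 0.00017155979843139777
turn [ 0.      0.0001 -0.0001] shift cm [-0.05 -0.    1.97] world [0.4974974  0.13397713 0.096     ]
box delta mm [ 0.5 -0. ] -19.7
```

```bash
python3 -m pendant '[[0,0,0,0,0,0.8,255],[0,0,0,0,0,1.5,255],[0,0,0,0,0,1.8,255],[0,0,0,0,0,2.1,255],[0,0,0,0,0,2.4,255],[0,0,0,0,0,2.7,255],[0,0,0,0,0,3,255],[0,0,0,0,0,3,255]]'; python3 go.py -0.11 0.025 0.089
```

```text
time: 12.4
ee_pos: [0.4966, 0.1337, 0.0885]
orientation: [[-0.958, -0.287, -0.001], [-0.287, 0.958, 0.0], [0.001, 0.001, -1.0]]
wrist_force: [-14.0, -4.7, 38.4]
finger_gap: 0.0001
finger_force: 18.9
t 12.4 pos [0.4966 0.1337 0.0885] F [-14.   -4.7  38.4] gap 0.00014537650259267376
turn [ 0.0008 -0.0012 -0.0007] shift cm [-0.1   0.   -0.05] world [0.4974974  0.13397713 0.089     ]
box delta mm [1. 0.] 0.5
```

```bash
python3 -m pendant '[[0,0,0,0,0,-1,255],[0,0,0,0,0,-4,255],[0,0,0,0,0,-8,255],[0,0,0,0,0,-12,255],[0,0,0,0,0,-15,255],[0,0,0,0,0,-15,255],[0,0,0,0,0,-15,255],[0,0,0,0,0,-15,255]]'
python3 - <<'E'
from h import *
a=cv2.cvtColor(grab_frame("side"),cv2.COLOR_RGB2BGR)[130:340,170:430];cv2.imwrite("pics/s6.png",cv2.resize(a,None,fx=3,fy=2.8))
E
```

```text
time: 13.2
ee_pos: [0.4963, 0.1337, 0.2344]
orientation: [[-0.958, -0.288, -0.002], [-0.288, 0.958, -0.001], [0.002, -0.0, -1.0]]
wrist_force: [-0.3, -1.8, -1.1]
finger_gap: 0.0009
finger_force: 0.0
```

View pics/s6.png

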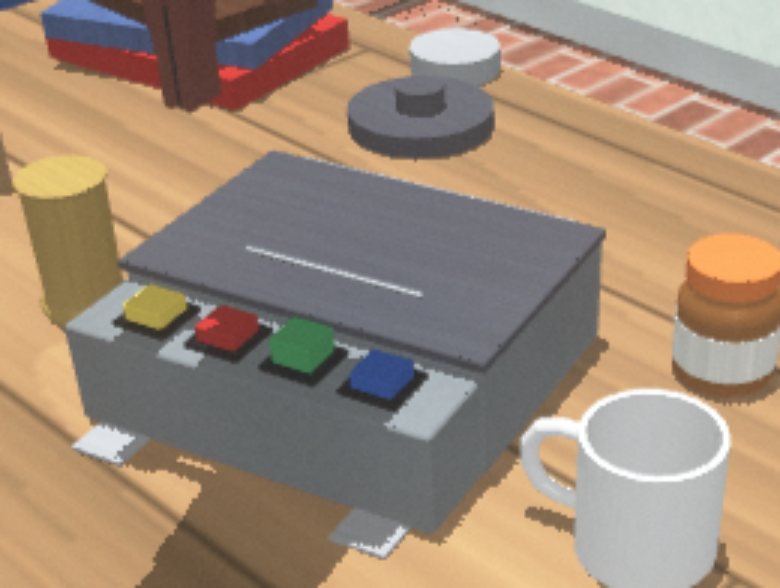

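Lid shut; blue (382,375), yellow (155,307) and red (228,328) are sunk, green (302,345) is still up. The mug, jar and vase are where they were, and the arm is clear.

```bash
python3 -c "
from station import *
print(hand_in())"
```

```text
the job is handed in; nothing more can be done
None
```

The cash box is locked and handed in at about 13 s: I pushed the lid fully shut, then pressed blue, yellow and red home in that order; green stayed up, and the mug, jar and vase stand where they were.

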